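# Scrub the steel cup and stack it to dry by the window

## Task

Take the green bottle brush out of its blue dish and scrub the inside of the upright steel cup with it: three times down to the bottom, drawing it up more than halfway in between. Stand the brush upright in its dish again, then pick up the cup and set it gently, mouth up, on the two upturned beakers, centred over the gap so that it rests on both like a small pyramid. Keep the cup upright and leave the beakers, mortar, pestle and scoop where they are.

Things in the scene. Friction and masses are not known exactly. Their poses are not given: they have to be found in the camera images.
- cup: the cup to scrub: upright, straight-sided stainless steel cup standing loose on the white top, mouth up, with two purple bands round its outside; outer diameter 62 mm, 100 mm tall, wall 3 mm, floor 4 mm thick (inner diameter 56 mm); about 0.15 kg. Origin: centre of its underside; z along its axis to the mouth
- brush: green bottle brush, 200 mm long, 0.12 kg, standing on its bristle end in the blue dish. Origin: centre of the flat bristle end (bottom); z along it to the handle end. 0 to 85 mm: head, solid core 42 mm in diameter, soft bristle tips to 54 mm without resistance; 85 to 115 mm: steel neck, 12 mm; 115 to 200 mm: round green handle, 20 mm in diameter, to be gripped from above
- dish: blue ceramic brush stand, a low round dish fixed to the top: 35 mm high, mouth outer diameter 72 mm, inner diameter 62 mm at the mouth, widening downwards; inner floor 6 mm above its origin. Origin: centre of its underside
- mat: grey ribbed drying mat, 110 by 180 by 8 mm, fixed to the top, carrying the two upturned beakers side by side along its long axis. Origin: centre of its underside; y along the long axis; its upper face is 8 mm above its origin
- beaker_a: upturned steel beaker (mouth down) on the mat, loose, towards the mat's +y end; same size as the cup (62 mm diameter, 100 mm tall, about 0.15 kg), no bands. Origin: centre of its lower end (the rim), z up; its flat closed top is 100 mm above the origin
- beaker_b: the second upturned beaker, the same, towards the mat's -y end; the centres of the two stand 65 to 74 mm apart (gap 3 to 12 mm)
- mortar: dark volcanic stone mortar, 124 mm across, 85 mm high, 1.6 kg, bystander. Origin: centre of its underside
- pestle: wooden pestle, 160 mm long, up to 36 mm thick, lying on the top, bystander. Origin: under its middle; x along it
- scoop: purple plastic scoop, about 155 mm long, 55 mm wide, 28 mm high, lying on the top, bystander. Origin: at the underside near its middle; x from handle to bowl
There are look-alikes about, which are no part of the job. What is shaped like the cup but yellow is not meant.

How it is judged:
By the outcome, as a careful person would: the job done as asked, in the order asked, and still so for the second after the job is handed in, with the robot touching nothing.
It also fails if it takes over 64 s, if anything falls off the work surface, if the arm or the gripper's body presses on something with over 40 N, if the wrist force passes 120 N, or if a joint passes its speed limit or range.

## Robot

A 6-joint arm with a two-finger parallel gripper is mounted at the origin on the work surface. World frame = base frame: x ahead of the robot, y to its left, z up, the work surface at z = 0. Lengths are in m, angles in degrees, forces in N, time in s.
With the tool pointing down it reaches from about 0.375 to 0.9 m from the base axis. Payload 3.1 kg.
Tool frame: the origin (TCP) lies midway between the tips of the shut fingers; the grasp point (between the pads) lies bot.hold_point_z behind it (bot.hold_point_z is the distance from the TCP to the grasp point, in m); z points along the fingers, y is the direction in which the jaws open and shut (so a half turn about z gives the same grasp; the last joint's range is limited). The gripper opens to 87 mm and grips with 3 to 60 N. Pads are 19 mm wide; open, the fingers measure 117 mm over their backs; the gripper's body (75 mm by 190 mm) begins 51 mm behind the grasp point.
Start: joints at [61.908, 30.224, 82.088, -0, 67.689, -10.227], TCP at [0.192, 0.595, 0.223] pointing down, gripper open.
Joint ranges: [-176.69, 176.69], [-43.24, 126.21], [12.49, 139.97], [-82, 262], [0, 151.66], [-163.58, 163.58]. Speed limits (degrees/s): [159.86, 159.86, 180, 180, 180, 180].

## Interface

Orientations are given as a 3x3 rotation matrix whose columns are the frame's x, y, z axes.
In Python, from rig import bot, vision gives the robot as it stands.
- The arm moves only by the shell command python3 -m inch 'ROWS'. ROWS is JSON, a list of rows, each a list of 5 numbers: the finger opening in mm, from 0 to 87, then the shift along the tool's x, y, z in mm, then the turn about the tool's z in rad. In form: [[hand, dx, dy, dz, roll], ...]. A call has 1 to 8 rows; each row is the pose to reach, as a shift and turn from the pose measured when the call began, along the tool's axes at that moment; what a row does not reach only later rows make up. A row lasts 1/10 s, in which the tool goes at most 50 mm and 8.59 degrees, less where a joint would pass 70% of its speed; a pose out of reach is approached as far as the arm can. A call with a gripper value outside its range is refused whole. The fingers move at their own pace and stop on an object; the grip force is fixed at half the most. Time passes only in rows, so rows that repeat a pose let the fingers close. It gives the time, the measured TCP pose, the force and the opening at its end, in the units of the state.
- bot.read_state(): the state, without advancing time (a new reading comes with each control period).
- vision.capture(name): name is "side" or "top"; returns (picture, depth): 400x640x3 uint8, red, green, blue; 400x640 float32, m along the optical axis (not along the pixel's ray), 0 where there is no reading.
- vision.camera_model(name): a dict with "intrinsics" (3x3 intrinsics, pixels), "dist" ([k1, k2, p1, p2, k3] as OpenCV has them; the pictures are not rectified), "camera_from_world" (4x4, takes a point from world to camera coordinates). Camera axes: x right, y down, z forward; pixel columns grow to the right and rows downward; lengths in m; the calibration is good to about 2 mm. A picture is of the moment at which its call begins. camera_model takes no time and is no camera call.
- bot.hand_in(): hands the job in, once; it reports no verdict.
The state is a dict: "time_s": time; "joint_positions": joint angles; "qvel": joint speeds; "tau": joint torques, N m; "position": TCP position; "tcp_rot": TCP orientation; "force": force on the tool from outside, world axes, zero at the start; "moment": the same for the moment, N m; "opening": opening from 0.0 (shut) to 1.0 (fully open).
Only numpy, scipy, OpenCV 4.12 (cv2) and the standard library are available. Lean on these libraries where they do the work, as an engineer would, in place of code of your own. Each camera call takes 0.05 s, during which the arm holds its last target. There are 200 camera calls.

## Working session

There is one attempt and no reset: what is moved stays moved. The work goes in short steps, Python scripts to look and compute and a shell command to move; the robot and the scene stay as the last step left them, time stands still between calls to the robot, and variables do not carry over. Pictures are saved under pics/ and viewed, about 8 in all and at most 12, crops included, and the job is handed in when it is done.

```bash
mkdir -p pics; ls
python3 - <<'E'
from rig import bot, vision
import cv2, numpy as np
s=bot.read_state(); print(s, bot.hold_point_z)
for n in("side","top"):
    p,d=vision.capture(n); cv2.imwrite(f"pics/{n}0.png",p[:,:,::-1]); np.savez(f"pics/{n}0.npz",p=p,d=d)
    m=vision.camera_model(n); print(n,m)
E
```

```text
pics
{'time_s': 0.0, 'joint_positions': array([ 6.19094859e+01,  3.02809498e+01,  8.21563018e+01,  1.00950081e-03,
        6.76877872e+01, -1.02259114e+01]), 'qvel': array([ 0.04344674,  0.10500072,  0.03286576,  0.05661972, -0.00066966,
       -0.00028317]), 'tau': array([ 1.97054243e-05, -4.40033340e+01, -1.76591241e+01,  6.33000769e-02,
        5.80991060e-02, -1.44478104e-04]), 'position': array([0.19133583, 0.59422952, 0.22155082]), 'tcp_rot': array([[-9.51781839e-01,  3.06773931e-01, -1.04196788e-03],
       [ 3.06775435e-01,  9.51779993e-01, -1.91759329e-03],
       [ 4.03456553e-04, -2.14478061e-03, -9.99997619e-01]]), 'force': array([-0.11616728, -0.36053135,  0.28144978]), 'moment': array([ 0.03193341,  0.01275612, -0.02053295]), 'opening': 0.9965923989871016} 0.0187
side {'intrinsics': array([[375.50593497,   0.        , 324.70778779],
       [  0.        , 375.50593497, 190.94585026],
       [  0.        ,   0.        ,   1.        ]]), 'dist': array([0.01893959, 0.        , 0.        , 0.        , 0.        ]), 'camera_from_world': array([[ 0.76382428, -0.64524436, -0.01523733, -0.42731788],
       [-0.4421513 , -0.50591763, -0.74064133,  0.3082726 ],
       [ 0.47018581,  0.57245704, -0.67172781,  0.65729645],
       [ 0.        ,  0.        ,  0.        ,  1.        ]])}
top {'intrinsics': array([[460.52194924,   0.        , 317.06745814],
       [  0.        , 460.52194924, 190.44535152],
       [  0.        ,   0.        ,   1.        ]]), 'dist': array([0.03816967, 0.        , 0.        , 0.        , 0.        ]), 'camera_from_world': array([[ 0.01622764, -0.99959287, -0.02346808,  0.02757125],
       [-0.99188619, -0.01313381, -0.12644876,  0.58556826],
       [ 0.12608905,  0.02532963, -0.9916955 ,  1.12890618],
       [ 0.        ,  0.        ,  0.        ,  1.        ]])}
```

View pics/side0.png

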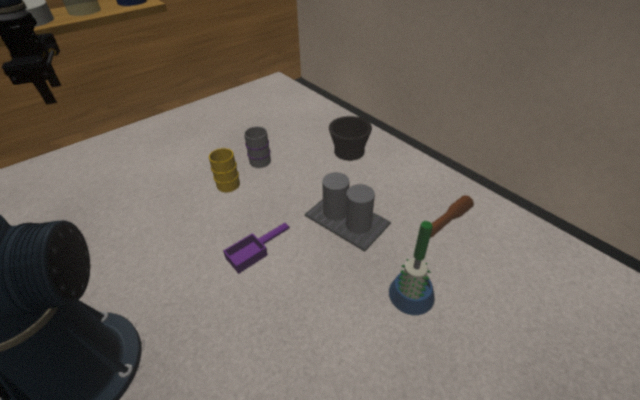

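View pics/top0.png

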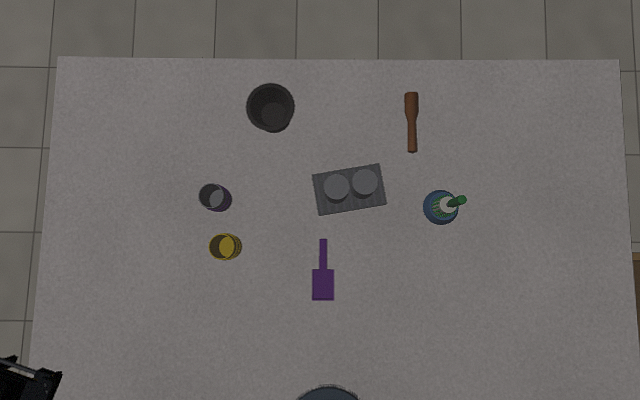

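The side view shows the cup at (257,147), the yellow look-alike at (225,170), the beakers at (336,195) and (360,208), the dish at (412,290) and the handle at (424,240). In the top view the cup is at (215,197), the beakers at (336,187) and (365,182), the dish at (440,207) and the handle end at (460,200). Next I deproject these points.

```bash
cat > h.py <<'E'
import numpy as np, cv2
from rig import bot, vision
def cloud(n,p,d):
    m=vision.camera_model(n); K,D,T=m["intrinsics"],np.array(m["dist"]),m["camera_from_world"]
    v,u=np.mgrid[:400,:640]
    q=cv2.undistortPoints(np.stack([u,v],-1).reshape(-1,1,2).astype(float),K,D).reshape(400,640,2)
    c=np.dstack([q*d[...,None],d]); 
    return (c-T[:3,3])@T[:3,:3]
def ray(n,u,v,z):
    m=vision.camera_model(n); K,D,T=m["intrinsics"],np.array(m["dist"]),m["camera_from_world"]
    q=cv2.undistortPoints(np.array([[[u,v]]],float),K,D).ravel()
    o=-T[:3,:3].T@T[:3,3]; r=T[:3,:3].T@np.array([*q,1]); return o+r*(z-o[2])/r[2]
def tri(a,b):
    P=[];X=[]
    for n,uv in(("side",a),("top",b)):
        m=vision.camera_model(n); P.append(m["camera_from_world"][:3])
        X.append(cv2.undistortPoints(np.array([[uv]],float),m["intrinsics"],np.array(m["dist"])).reshape(2,1))
    x=cv2.triangulatePoints(P[0],P[1],X[0],X[1]).ravel(); return x[:3]/x[3]
def circ(xy): # algebraic circle
    A=np.c_[2*xy,np.ones(len(xy))]; s=np.linalg.lstsq(A,(xy**2).sum(1),rcond=None)[0]
    return s[:2],np.sqrt(s[2]+s[:2]@s[:2])
E
python3 - <<'E'
from h import *
C={};H={};P={}
for n in("side","top"):
    f=np.load(f"pics/{n}0.npz"); C[n]=cloud(n,f["p"],f["d"]); P[n]=f["p"]; H[n]=cv2.cvtColor(f["p"],cv2.COLOR_RGB2HSV)
    print(n,"valid",(f["d"]>0).mean(), "table z", np.median(C[n][...,2][300:330,330:480] if n=="top" else C[n][...,2][330:380,200:350]))
B={"cup":{"side":(240,275,122,172),"top":(195,235,180,214)},"bk":{"side":(318,378,170,238),"top":(320,382,166,204)},"brush":{"side":(385,440,215,315),"top":(420,470,188,228)}}
for k,b in B.items():
  for n,(u0,u1,v0,v1) in b.items():
    X=C[n][v0:v1,u0:u1].reshape(-1,3); X=X[X[:,2]>.02]
    z=np.percentile(X[:,2],[50,90,98,99.5]); print(k,n,len(X),z.round(4))
    for lo,hi in((.03,.09),(.092,.118),(.13,.21)):
        Y=X[(X[:,2]>lo)&(X[:,2]<hi)]
        if len(Y)>5: print("  ",lo,hi,len(Y),"mid",((np.percentile(Y,2,0)+np.percentile(Y,98,0))/2).round(4),"ext",np.ptp(Y,axis=0).round(3),"med",np.median(Y,0).round(4))
E
python3 - <<'E'
import cv2
a=cv2.imread('pics/top0.png')
b=cv2.resize(a[160:235,190:240],None,fx=5,fy=5,interpolation=2);c=cv2.resize(a[160:235,310:390],None,fx=5,fy=5,interpolation=2)
s=cv2.imread('pics/side0.png');import numpy as np
d=cv2.resize(a[160:235,415:475],None,fx=2,fy=5,interpolation=2)
cv2.imwrite('pics/crop1.png',np.hstack([b,c,d]))
E
```

```text
side valid 0.99601953125 table z -0.00013399227678112868
top valid 0.995984375 table z 0.00016151031587333136
cup side 771 [0.0731 0.0972 0.1006 0.1018]
   0.03 0.09 534 mid [0.5572 0.2896 0.0612] ext [0.065 0.068 0.06 ] med [0.5523 0.2709 0.0677]
   0.092 0.118 148 mid [0.5585 0.2903 0.097 ] ext [0.06  0.062 0.01 ] med [0.558  0.2891 0.0973]
cup top 514 [0.07   0.0999 0.1036 1.1942]
   0.03 0.09 335 mid [0.5604 0.2896 0.0604] ext [0.066 0.061 0.059] med [0.5623 0.2909 0.0638]
   0.092 0.118 139 mid [0.5617 0.2903 0.0982] ext [0.061 0.061 0.013] med [0.5611 0.291  0.0991]
bk side 2195 [0.0913 0.1088 0.11   0.6633]
   0.03 0.09 929 mid [ 0.5811 -0.0542  0.06  ] ext [0.066 0.121 0.06 ] med [ 0.5702 -0.0693  0.0607]
   0.092 0.118 1067 mid [ 0.5881 -0.0468  0.1018] ext [0.074 0.13  0.02 ] med [ 0.5854 -0.0537  0.1078]
bk top 1230 [0.1079 0.111  0.1126 1.1942]
   0.03 0.09 131 mid [ 0.5764 -0.0403  0.0596] ext [0.047 0.119 0.06 ] med [ 0.5694 -0.0503  0.06  ]
   0.092 0.118 1071 mid [ 0.5923 -0.0458  0.1076] ext [0.074 0.126 0.022] med [ 0.5923 -0.0486  0.1083]
brush side 1941 [0.0712 0.1877 0.2064 0.6633]
   0.03 0.09 897 mid [ 0.5449 -0.2819  0.0601] ext [0.22  0.117 0.06 ] med [ 0.533  -0.2877  0.0563]
   0.092 0.118 61 mid [ 0.5429 -0.2787  0.1043] ext [0.021 0.011 0.024] med [ 0.5418 -0.2808  0.1034]
   0.13 0.21 438 mid [ 0.5445 -0.2788  0.1694] ext [0.021 0.02  0.078] med [ 0.5398 -0.2813  0.1792]
brush top 795 [0.0745 0.2007 0.2082 1.1942]
   0.03 0.09 376 mid [ 0.5507 -0.2776  0.0603] ext [0.074 0.072 0.06 ] med [ 0.5432 -0.265   0.0437]
   0.092 0.118 62 mid [ 0.5499 -0.2779  0.0967] ext [0.038 0.036 0.015] med [ 0.5449 -0.274   0.0932]
   0.13 0.21 145 mid [ 0.5486 -0.2765  0.1726] ext [0.019 0.019 0.079] med [ 0.5473 -0.2721  0.1969]
```

View pics/crop1.png

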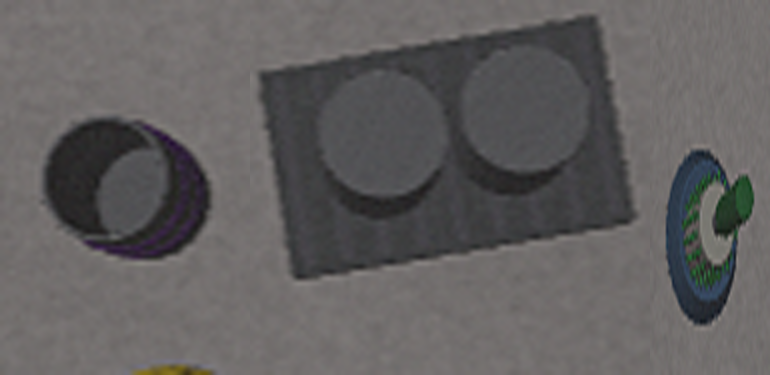

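The crop shows the cup mouth, the two flat beaker tops and the tilted mat clearly. The brush stands upright in the dish. Next come the beaker and dish centres, then the first move.

```bash
cat >> h.py <<'E'
def rnd(X,lo,hi,r,iters=200):
    "centre of circle of known outer radius by least squares on hull of slice"
    from scipy.optimize import least_squares
    Y=X[(X[:,2]>lo)&(X[:,2]<hi)][:,:2].astype(np.float32); h=cv2.convexHull(Y).reshape(-1,2)
    (c,R)=cv2.minEnclosingCircle(h); return np.array(c).round(4),round(R,4),len(Y)
E
python3 - <<'E'
from h import *
for n,bk,br in(("side",(300,400,160,255),(375,450,215,320)),("top",(300,395,155,220),(415,475,185,230))):
    f=np.load(f"pics/{n}0.npz"); C=cloud(n,f["p"],f["d"])
    u0,u1,v0,v1=bk; X=C[v0:v1,u0:u1].reshape(-1,3); Y=X[(X[:,2]>.102)&(X[:,2]<.114)].astype(np.float32)
    _,l,c=cv2.kmeans(Y[:,:2].copy(),2,None,(3,50,1e-6),5,cv2.KMEANS_PP_CENTERS)
    for k in(0,1): 
        q=Y[l.ravel()==k]; print(n,"beaker",rnd(q,0,1,.031),q.mean(0).round(4),np.median(q[:,2]))
    print("   pair dist",np.linalg.norm(c[0]-c[1]))
    u0,u1,v0,v1=br; X=C[v0:v1,u0:u1].reshape(-1,3); p=f["p"][v0:v1,u0:u1].reshape(-1,3).astype(int)
    blue=(p[:,2]>p[:,0]+20)&(p[:,2]>p[:,1]+12); q=X[blue]; 
    print(n,"dish",blue.sum(),rnd(q,.026,.042,.036),((np.percentile(q[q[:,2]>.024],3,0)+np.percentile(q[q[:,2]>.024],97,0))/2).round(4),np.percentile(q[:,2],95))
    g=(p[:,1]>p[:,0]+15)&(p[:,1]>p[:,2]+8)&(X[:,2]>.125)&(X[:,2]<.23); q=X[g]; print("handle hi/lo",[q[(q[:,2]>a)&(q[:,2]<b)].mean(0).round(4) for a,b in((.13,.155),(.165,.195),(.195,.22))])
E
```

```text
side beaker (array([ 0.5838, -0.0106]), 0.0315, 423) [ 0.582  -0.0126  0.1078] 0.10809893
side beaker (array([ 0.5967, -0.078 ]), 0.0316, 465) [ 0.5948 -0.0797  0.1079] 0.1080766
   pair dist 0.06829964
side dish 320 (array([ 0.5448, -0.2819]), 0.0376, 188) [ 0.5433 -0.2828  0.0307] 0.0352589534622148
handle hi/lo [array([ 0.5395, -0.2828,  0.1431]), array([ 0.5404, -0.2839,  0.1798]), array([ 0.544 , -0.2797,  0.2039])]
top beaker (array([ 0.5864, -0.0117]), 0.0311, 526) [ 0.5862 -0.0119  0.1084] 0.10837744
top beaker (array([ 0.5993, -0.079 ]), 0.0309, 524) [ 0.5989 -0.0789  0.1084] 0.108326286
   pair dist 0.068192385
top dish 321 (array([ 0.5513, -0.2779]), 0.0373, 151) [ 0.5518 -0.2767  0.0331] 0.03876030768095612
handle hi/lo [array([ 0.5492, -0.269 ,  0.1428]), array([ 0.5493, -0.2689,  0.1804]), array([ 0.549 , -0.2766,  0.2052])]
```

```bash
python3 -m inch '[[87,-50,0,-5,-0.1],[87,-100,0,-20,-0.2],[87,-150,-10,-40,-0.31],[87,-200,-50,-60,-0.31],[87,-210,-100,-80,-0.31],[87,-210,-100,-80,-0.31]]'
```

```text
time_s: 0.7
position: [0.3618, 0.4317, 0.3026]
tcp_rot: [[-1.0, 0.005, -0.001], [0.005, 1.0, -0.003], [0.001, -0.003, -1.0]]
force: [0.2, 0.6, 0.1]
opening: 1.0
```

```bash
python3 -m inch '[[87,-30,-38,0,0],[87,-60,-76,0,0],[87,-90,-114,0,0],[87,-110,-158,0,0],[87,-125,-204,0,0],[87,-135,-252,0,0],[87,-145,-300,0,0],[87,-155,-345,0,0]]'; python3 -m inch '[[87,-10,-48,0,0],[87,-20,-96,0,0],[87,-25,-144,0,0],[87,-30,-192,0,0],[87,-30,-240,0,0],[87,-30,-285,0,0],[87,-30,-325,0,0],[87,-30,-350,0,0]]'
```

```text
time_s: 1.5
position: [0.515, 0.0839, 0.3031]
tcp_rot: [[-1.0, 0.005, -0.002], [0.005, 1.0, -0.003], [0.002, -0.003, -1.0]]
force: [-0.3, 0.1, -0.5]
opening: 1.005
time_s: 2.3
position: [0.5426, -0.2695, 0.3034]
tcp_rot: [[-1.0, 0.008, -0.002], [0.008, 1.0, -0.003], [0.002, -0.003, -1.0]]
force: [0.1, 0.5, 0.3]
opening: 0.999
```

```bash
python3 -m inch '[[87,-4,-8,0,0],[87,-4,-8,40,0],[87,-4,-8,80,0],[87,-4,-8,120,0],[87,-4,-8,152,0],[87,-4,-8,152,0]]'
python3 - <<'E'
from h import *
o=[]
for n,(u0,u1,v0,v1) in(("side",(340,500,130,320)),("top",(400,520,120,250))):
    p,d=vision.capture(n); np.savez(f"pics/{n}1.npz",p=p,d=d); o.append(cv2.resize(np.ascontiguousarray(p[v0:v1,u0:u1,::-1]),(400,480)))
cv2.imwrite("pics/g1.png",np.hstack(o))
E
```

```text
time_s: 2.9
position: [0.5432, -0.2745, 0.1464]
tcp_rot: [[-1.0, 0.007, -0.012], [0.007, 1.0, 0.004], [0.012, 0.004, -1.0]]
force: [-0.2, 0.6, -0.4]
opening: 0.998
```

View pics/g1.png

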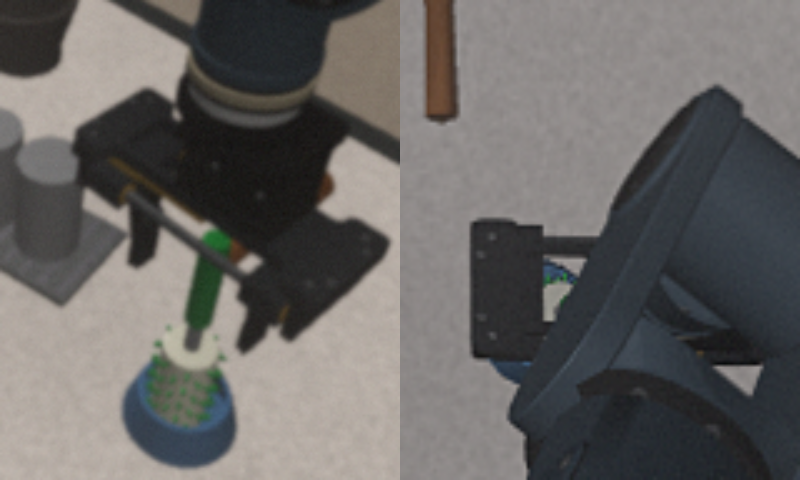

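The left crop shows the handle (205,290) almost midway between the fingertips (140,260) and (250,345), so I can centre and close.

```bash
python3 -m inch '[[87,-3,-4,-4,0],[87,-3,-4,-4,0],[40,-3,-4,-4,0],[0,-3,-4,-4,0],[0,-3,-4,-4,0],[0,-3,-4,-4,0],[0,-3,-4,-4,0],[0,-3,-4,-4,0]]'; python3 -m inch '[[0,0,0,0,0],[0,0,0,0,0]]'
```

```text
time_s: 3.8
position: [0.5494, -0.2812, 0.1553]
tcp_rot: [[-1.0, 0.007, -0.003], [0.007, 1.0, -0.002], [0.003, -0.002, -1.0]]
force: [-0.6, 0.2, 0.5]
opening: 0.538
time_s: 4.0
position: [0.5494, -0.2812, 0.1552]
tcp_rot: [[-1.0, 0.007, -0.003], [0.007, 1.0, -0.002], [0.003, -0.002, -1.0]]
force: [0.2, -0.1, -0.1]
opening: 0.358
```

```bash
python3 -m inch '[[0,0,2,0,0],[0,0,2,0,0],[0,0,2,0,0],[0,0,2,0,0]]'
```

```text
time_s: 4.4
position: [0.5492, -0.2791, 0.155]
tcp_rot: [[-1.0, 0.007, -0.004], [0.007, 1.0, -0.002], [0.004, -0.002, -1.0]]
force: [0.5, 0.1, -0.6]
opening: 0.221
```

```bash
python3 -m inch '[[0,0,0,0,0],[0,0,0,-20,0],[0,0,0,-55,0],[0,0,0,-95,0],[0,0,0,-135,0],[0,0,0,-135,0],[0,0,0,-135,0]]'
python3 - <<'E'
from h import *
print(bot.read_state()["position"],bot.read_state()["force"])
n="side"; p,d=vision.capture(n); C=cloud(n,p,d)[30:330,330:500].reshape(-1,3); cv2.imwrite("pics/l1.png",cv2.resize(p[100:320,330:500,::-1],None,fx=2.5,fy=2.5))
h=cv2.cvtColor(p,cv2.COLOR_RGB2HSV)[30:330,330:500].reshape(-1,3)
g=(h[:,0]>40)&(h[:,0]<85)&(h[:,1]>90)&(C[:,2]>.1); q=C[g]
print(g.sum(),np.percentile(q[:,2],[1,5,95,99]))
X=C[(abs(C[:,0]-.547)<.05)&(abs(C[:,1]+.28)<.05)]
for a,b in((.14,.16),(.16,.18),(.18,.2),(.2,.215),(.23,.25),(.26,.28)):
    y=X[(X[:,2]>a)&(X[:,2]<b)]
    if len(y)>5: print(a,len(y),((np.percentile(y,3,0)+np.percentile(y,97,0))/2).round(4),np.ptp(y,axis=0).round(3))
E
```

```text
time_s: 5.1
position: [0.55, -0.279, 0.2911]
tcp_rot: [[-1.0, 0.007, -0.002], [0.007, 1.0, -0.003], [0.002, -0.003, -1.0]]
force: [-0.0, -0.8, -2.0]
opening: 0.22
[ 0.54997868 -0.27897638  0.29105996] [-0.04795786 -0.80447833 -1.97049081]
404 [0.17863107 0.26270043 0.37117544 0.46685453]
0.14 177 [ 0.5384 -0.2836  0.1511] [0.042 0.048 0.018]
0.16 212 [ 0.538  -0.2819  0.17  ] [0.04  0.051 0.02 ]
0.18 231 [ 0.5385 -0.2826  0.1904] [0.046 0.049 0.02 ]
0.2 195 [ 0.5378 -0.2831  0.2078] [0.041 0.049 0.015]
0.23 70 [ 0.5456 -0.2795  0.2399] [0.008 0.011 0.02 ]
0.26 134 [ 0.544  -0.2798  0.27  ] [0.016 0.019 0.02 ]
```

View pics/l1.png

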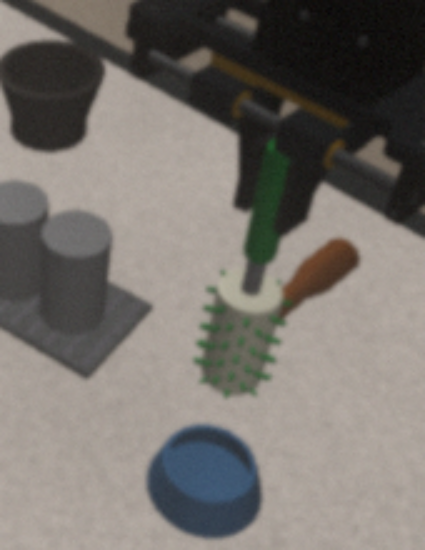

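The brush is lifted upright and the dish is empty. I carry it over the cup with its bottom at about z 0.142.

```bash
python3 -m inch '[[0,0,25,0,0],[0,0,65,0,0],[0,0,110,0,0],[0,0,155,0,0],[0,0,200,0,0],[0,-3,245,0,0],[0,-6,285,0,0],[0,-6,310,0,0]]'; python3 -m inch '[[0,0,40,0,0],[0,0,80,0,0],[0,0,125,0,0],[0,-3,165,0,0],[0,-5,200,0,0],[0,-6,235,0,0],[0,-6,258,0,0],[0,-6,258,0,0]]'; python3 -m inch '[[0,0,0,0,0],[0,0,0,0,0]]'
```

```text
time_s: 5.95
position: [0.5556, 0.0347, 0.2867]
tcp_rot: [[-1.0, 0.005, -0.01], [0.005, 1.0, 0.0], [0.01, 0.0, -1.0]]
force: [-0.4, -1.3, -1.5]
opening: 0.223
time_s: 6.75
position: [0.5612, 0.2955, 0.2838]
tcp_rot: [[-1.0, 0.001, -0.014], [0.001, 1.0, 0.0], [0.014, 0.0, -1.0]]
force: [0.1, -0.8, -1.3]
opening: 0.22
time_s: 6.95
position: [0.5601, 0.2945, 0.2819]
tcp_rot: [[-1.0, 0.001, -0.018], [0.001, 1.0, -0.001], [0.018, -0.001, -1.0]]
force: [0.0, -0.9, -0.4]
opening: 0.225
```

```bash
python3 -m inch '[[0,-2,-5,-2,0],[0,-2,-5,-4,0],[0,-2,-5,-4,0],[0,-2,-5,-4,0]]'
python3 - <<'E'
from h import *
s=bot.read_state(); print(s["position"],s["tcp_rot"][:,2],s["qvel"].round(2))
n="side"; p,d=vision.capture(n); cv2.imwrite("pics/c1.png",cv2.resize(p[40:210,180:340,::-1],None,fx=3.5,fy=3.5))
p,d=vision.capture("top"); C=cloud("top",p,d)[170:225,185:245].reshape(-1,3); q=C[(C[:,2]>.03)&(C[:,2]<.4)]; print(len(q),np.percentile(q[:,2],[5,50,95]))
E
```

```text
time_s: 7.35
position: [0.5625, 0.289, 0.2863]
tcp_rot: [[-1.0, 0.002, -0.018], [0.002, 1.0, -0.001], [0.018, -0.001, -1.0]]
force: [-1.1, 0.1, -1.5]
opening: 0.22
[0.5625143  0.28904975 0.28629869] [-1.75698391e-02 -9.58675941e-04 -9.99845179e-01] [ 0.33  0.16  0.03 -0.    0.05  0.06]
991 [0.03967247 0.38102346 0.39967316]
```

View pics/c1.png

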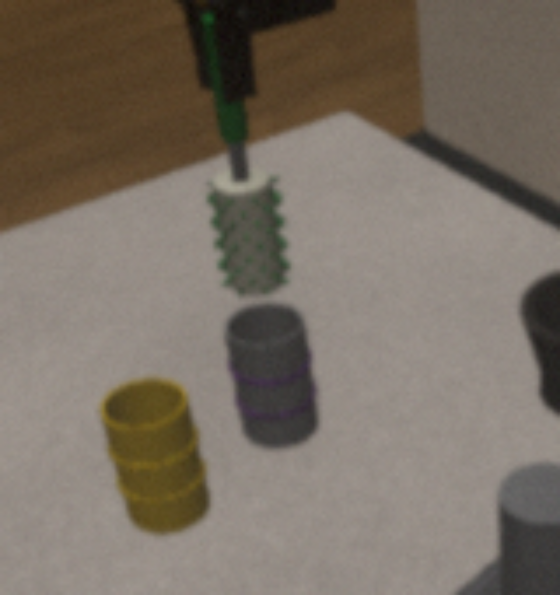

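The brush axis, from (238,180) to (255,270), extrapolates onto the cup's rim centre (264,320). It is aligned, so I descend.

```bash
python3 -m inch '[[0,0,0,20,0],[0,-1,0,50,0],[0,-1,0,80,0],[0,-1,0,103,0],[0,-2,0,116,0],[0,-2,0,122,0],[0,-2,0,124,0],[0,-2,0,124,0]]'
```

```text
time_s: 8.25
position: [0.5628, 0.2895, 0.1629]
tcp_rot: [[-1.0, 0.002, -0.016], [0.002, 1.0, -0.001], [0.016, -0.001, -1.0]]
force: [-0.2, -1.1, -1.3]
opening: 0.224
```

Free travel all the way. I ease down to the floor.

```bash
python3 -m inch '[[0,0,0,3,0],[0,0,0,6,0],[0,0,0,8,0],[0,0,0,9,0],[0,0,0,9,0]]'
```

```text
time_s: 8.75
position: [0.5625, 0.2894, 0.1538]
tcp_rot: [[-1.0, 0.002, -0.017], [0.002, 1.0, -0.001], [0.017, -0.001, -1.0]]
force: [-0.8, -0.1, -1.2]
opening: 0.223
```

```bash
python3 -m inch '[[0,0,0,1,0],[0,0,0,2,0],[0,0,0,2,0]]'
```

```text
time_s: 9.05
position: [0.5628, 0.2896, 0.1532]
tcp_rot: [[-1.0, 0.002, -0.015], [0.002, 1.0, -0.0], [0.015, -0.0, -1.0]]
force: [-2.0, -0.4, 5.5]
opening: 0.224
```

Contact with the floor at z 0.1535 (+7 N). Stroke 1 is done, so I go up 70 mm and down again, twice.

```bash
python3 -m inch '[[0,0,0,-25,0],[0,0,0,-55,0],[0,0,0,-70,0],[0,0,0,-70,0],[0,0,0,-50,0],[0,0,0,-22,0],[0,0,0,-8,0],[0,0,0,-4,0]]'; python3 -m inch '[[0,0,0,1,0],[0,0,0,3,0],[0,0,0,4,0],[0,0,0,4,0]]'
```

```text
time_s: 9.85
position: [0.5608, 0.2889, 0.1541]
tcp_rot: [[-1.0, 0.002, -0.021], [0.002, 1.0, -0.002], [0.021, -0.002, -1.0]]
force: [-0.6, -0.3, -1.0]
opening: 0.225
time_s: 10.25
position: [0.5616, 0.2892, 0.1532]
tcp_rot: [[-1.0, 0.001, -0.019], [0.001, 1.0, -0.002], [0.019, -0.002, -1.0]]
force: [-2.4, -1.3, 8.5]
opening: 0.225
```

```bash
python3 -m inch '[[0,0,0,-25,0],[0,0,0,-55,0],[0,0,0,-72,0],[0,0,0,-72,0],[0,0,0,-72,0]]'; python3 -m inch '[[0,0,0,20,0],[0,0,0,48,0],[0,0,0,63,0],[0,0,0,68,0],[0,0,0,69,0]]'
```

```text
time_s: 10.75
position: [0.563, 0.2893, 0.2256]
tcp_rot: [[-1.0, 0.001, -0.018], [0.001, 1.0, -0.001], [0.018, -0.001, -1.0]]
force: [-0.3, -0.1, -2.5]
opening: 0.221
time_s: 11.25
position: [0.5608, 0.2889, 0.1549]
tcp_rot: [[-1.0, 0.001, -0.021], [0.001, 1.0, -0.002], [0.021, -0.002, -1.0]]
force: [0.3, -0.3, -0.9]
opening: 0.224
```

```bash
python3 -m inch '[[0,0,0,1,0],[0,0,0,3,0],[0,0,0,4,0],[0,0,0,4,0]]'
```

```text
time_s: 11.65
position: [0.5614, 0.2891, 0.1533]
tcp_rot: [[-1.0, 0.001, -0.019], [0.001, 1.0, -0.002], [0.019, -0.002, -1.0]]
force: [-2.2, -1.2, 5.7]
opening: 0.227
```

Third bottom contact. I draw the brush out and carry it back to the dish.

```bash
python3 -m inch '[[0,0,0,-20,0],[0,-1,0,-55,0],[0,-2,0,-95,0],[0,-2,0,-125,0],[0,-2,0,-140,0],[0,-2,0,-140,0],[0,-2,0,-140,0]]'; python3 -m inch '[[0,0,-25,0,0],[0,0,-65,0,0],[0,0,-110,0,0],[0,0,-155,0,0],[0,0,-200,0,0],[0,3,-240,0,0],[0,6,-275,0,0],[0,6,-290,0,0]]'; python3 -m inch '[[0,0,-30,0,0],[0,0,-70,0,0],[0,0,-115,0,0],[0,3,-155,0,0],[0,5,-195,0,0],[0,6,-230,0,0],[0,6,-255,0,0],[0,6,-265,0,0]]'
```

```text
time_s: 12.35
position: [0.5657, 0.2893, 0.2932]
tcp_rot: [[-1.0, 0.001, -0.019], [0.001, 1.0, -0.002], [0.019, -0.002, -1.0]]
force: [-0.4, -0.7, -1.6]
opening: 0.222
time_s: 13.15
position: [0.558, -0.0036, 0.292]
tcp_rot: [[-1.0, 0.004, -0.023], [0.004, 1.0, -0.002], [0.023, -0.002, -1.0]]
force: [0.3, -0.2, -0.7]
opening: 0.224
time_s: 13.95
position: [0.5505, -0.2703, 0.2911]
tcp_rot: [[-1.0, 0.007, -0.024], [0.007, 1.0, -0.001], [0.024, -0.001, -1.0]]
force: [-0.1, 0.0, -1.3]
opening: 0.225
```

```bash
python3 -m inch '[[0,-1,-9,0,0],[0,-1,-10,0,0],[0,-1,-10,0,0]]'
python3 - <<'E'
from h import *
o=[]
for n,(u0,u1,v0,v1) in(("side",(330,490,100,320)),):
    p,d=vision.capture(n); cv2.imwrite("pics/d1.png",cv2.resize(np.ascontiguousarray(p[v0:v1,u0:u1,::-1]),None,fx=2.5,fy=2.5))
E
```

```text
time_s: 14.25
position: [0.5515, -0.279, 0.2906]
tcp_rot: [[-1.0, 0.006, -0.025], [0.006, 1.0, 0.001], [0.025, 0.001, -1.0]]
force: [0.2, -0.3, -1.4]
opening: 0.225
```

View pics/d1.png

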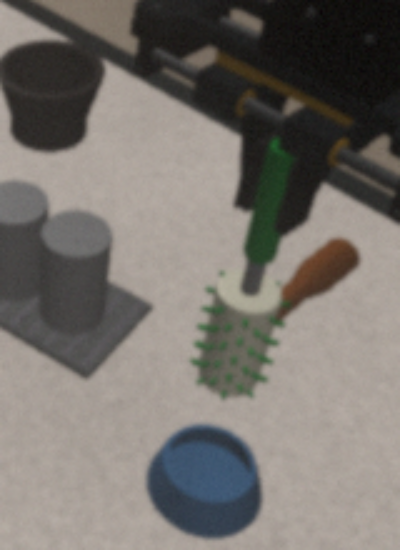

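This matches the lift picture: brush at (235,340), dish at (205,480). Lowering it.

```bash
python3 -m inch '[[0,0,0,20,0],[0,-1,0,50,0],[0,-2,-1,80,0],[0,-3,-1,105,0],[0,-4,-1,120,0],[0,-4,-1,128,0],[0,-4,-1,131,0],[0,-4,-1,131,0]]'; python3 -m inch '[[0,0,0,1,0],[0,0,0,3,0],[0,0,0,4,0]]'
```

```text
time_s: 15.1
position: [0.5526, -0.2794, 0.1602]
tcp_rot: [[-1.0, 0.005, -0.024], [0.005, 1.0, 0.0], [0.024, 0.0, -1.0]]
force: [-1.0, -0.2, -0.4]
opening: 0.22
time_s: 15.4
position: [0.5528, -0.2796, 0.1567]
tcp_rot: [[-1.0, 0.005, -0.023], [0.005, 1.0, -0.0], [0.023, -0.001, -1.0]]
force: [0.8, 0.9, -1.6]
opening: 0.225
```

```bash
python3 -m inch '[[0,0,0,1,0],[0,0,0,2,0],[0,0,0,3,0],[0,0,0,3,0]]'
```

```text
time_s: 15.8
position: [0.553, -0.2799, 0.1552]
tcp_rot: [[-1.0, 0.005, -0.022], [0.005, 1.0, -0.001], [0.022, -0.001, -1.0]]
force: [-0.4, 0.9, 6.2]
opening: 0.224
```

```bash
python3 -m inch '[[22,0,0,0,0],[26,0,0,0,0],[32,0,0,0,0],[45,0,0,0,0],[60,0,0,0,0],[70,0,0,0,0],[70,0,0,0,0],[70,0,0,0,0]]'; python3 -m inch '[[70,0,0,0,0],[70,0,0,-20,0],[70,2,0,-50,0],[70,2,0,-90,0],[70,2,0,-130,0],[87,2,0,-160,0],[87,2,0,-160,0],[87,2,0,-160,0]]'
python3 - <<'E'
from h import *
for n,(u0,u1,v0,v1) in(("side",(330,490,100,320)),):
    p,d=vision.capture(n); C=cloud(n,p,d)[215:320,375:450].reshape(-1,3); q=C[(C[:,2]>.09)&(C[:,2]<.23)]
    for a,b in((.092,.118),(.13,.15),(.15,.17),(.17,.19),(.19,.212)):
        y=q[(q[:,2]>a)&(q[:,2]<b)]; print(a,len(y),((np.percentile(y,3,0)+np.percentile(y,97,0))/2).round(4) if len(y)>3 else 0)
    print(np.percentile(q[:,2],99)); cv2.imwrite("pics/d2.png",cv2.resize(np.ascontiguousarray(p[v0:v1,u0:u1,::-1]),None,fx=2.5,fy=2.5))
E
```

```text
time_s: 16.6
position: [0.553, -0.2799, 0.1552]
tcp_rot: [[-1.0, 0.005, -0.022], [0.005, 1.0, -0.001], [0.022, -0.001, -1.0]]
force: [-0.2, -0.5, -0.5]
opening: 0.734
time_s: 17.4
position: [0.5546, -0.2797, 0.3159]
tcp_rot: [[-1.0, 0.005, -0.021], [0.005, 1.0, -0.002], [0.021, -0.002, -1.0]]
force: [-0.1, -0.1, -0.5]
opening: 0.967
0.092 63 [ 0.5445 -0.2806  0.1042]
0.13 85 [ 0.5428 -0.2811  0.1401]
0.15 96 [ 0.5438 -0.2809  0.1599]
0.17 97 [ 0.5425 -0.2816  0.18  ]
0.19 163 [ 0.5465 -0.2804  0.1988]
0.20684563471625225
```

View pics/d2.png

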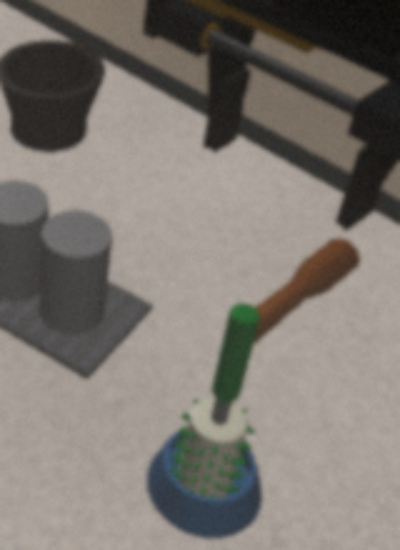

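The brush stands upright in the dish, with its top at 0.207. Back to the cup.

```bash
python3 -m inch '[[87,0,30,0,0],[87,0,75,0,0],[87,0,120,0,0],[87,0,165,0,0],[87,0,210,0,0],[87,-2,250,0,0],[87,-3,285,0,0],[87,-3,300,0,0]]'; python3 -m inch '[[87,0,30,0,0],[87,0,75,0,0],[87,0,120,0,0],[87,0,165,10,0],[87,-2,205,20,0],[87,-3,240,30,0],[87,-3,262,40,0],[87,-3,270,45,0]]'; python3 -m inch '[[87,0,0,0,0],[87,0,0,0,0]]'
python3 - <<'E'
from h import *
for n,(u0,u1,v0,v1) in(("side",(240,275,122,172)),("top",(195,235,180,214))):
    p,d=vision.capture(n); X=cloud(n,p,d)[v0:v1,u0:u1].reshape(-1,3)
    Y=X[(X[:,2]>.092)&(X[:,2]<.11)]
    if len(Y)>5: print(n,len(Y),((np.percentile(Y,2,0)+np.percentile(Y,98,0))/2).round(4),np.ptp(Y,axis=0).round(3))
s=bot.read_state(); print(s["position"],s["tcp_rot"].round(3))
E
```

```text
time_s: 18.25
position: [0.5568, 0.0239, 0.3122]
tcp_rot: [[-1.0, 0.002, -0.028], [0.002, 1.0, 0.001], [0.028, 0.001, -1.0]]
force: [-0.6, 0.3, -0.3]
opening: 0.999
time_s: 19.05
position: [0.5579, 0.2951, 0.2647]
tcp_rot: [[-0.999, -0.0, -0.032], [-0.0, 1.0, -0.0], [0.032, -0.0, -0.999]]
force: [-0.9, 0.1, 0.3]
opening: 1.0
time_s: 19.25
position: [0.5577, 0.2938, 0.2638]
tcp_rot: [[-0.999, 0.0, -0.034], [0.0, 1.0, -0.002], [0.034, -0.002, -0.999]]
force: [-0.6, -0.2, -0.1]
opening: 0.996
side 148 [0.5591 0.2905 0.0971] [0.062 0.062 0.01 ]
top 54 [0.5492 0.2888 0.0981] [0.037 0.06  0.012]
[0.55832907 0.2936065  0.26489556] [[-0.999  0.001 -0.032]
 [ 0.001  1.    -0.001]
 [ 0.032 -0.001 -0.999]]
```

```bash
python3 -m inch '[[87,-2,-3,15,0],[87,-4,-3,45,0],[87,-6,-3,80,0],[87,-7,-3,110,0],[87,-7,-3,125,0],[87,-7,-3,130,0],[87,-7,-3,130,0],[87,-7,-3,130,0]]'
python3 - <<'E'
from h import *
s=bot.read_state(); print(s["position"],s["tcp_rot"][:,2])
p,d=vision.capture("side"); cv2.imwrite("pics/e1.png",cv2.resize(np.ascontiguousarray(p[60:210,180:340,::-1]),None,fx=3.5,fy=3.5))
E
```

```text
time_s: 20.15
position: [0.5624, 0.2903, 0.1362]
tcp_rot: [[-1.0, 0.002, -0.029], [0.002, 1.0, -0.0], [0.029, -0.0, -1.0]]
force: [-0.6, -0.3, 0.2]
opening: 0.996
[0.56237515 0.29025707 0.13623571] [-2.92555501e-02 -8.17760818e-05 -9.99571961e-01]
```

View pics/e1.png

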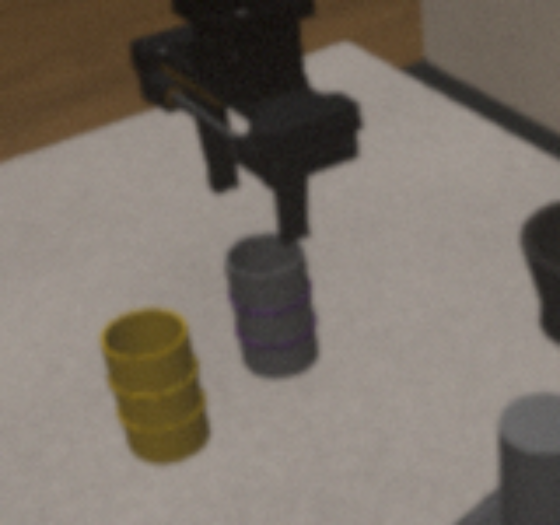

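The fingertips are at (222,190) and (292,237), so their midpoint (257,213) lies on the cup's axis extended up. I descend and grip.

```bash
python3 -m inch '[[87,0,0,15,0],[87,0,0,40,0],[87,0,0,62,0],[87,0,0,73,0],[87,0,0,77,0],[87,0,0,77,0],[70,0,0,77,0],[55,0,0,77,0]]'; python3 -m inch '[[40,0,0,0,0],[40,0,0,0,0],[40,0,0,0,0],[40,0,0,0,0],[40,0,0,0,0]]'
```

```text
time_s: 21.0
position: [0.5611, 0.2907, 0.0605]
tcp_rot: [[-1.0, 0.002, -0.027], [0.002, 1.0, 0.001], [0.027, 0.001, -1.0]]
force: [0.2, 0.4, 0.1]
opening: 0.896
time_s: 21.5
position: [0.5617, 0.2909, 0.0613]
tcp_rot: [[-1.0, 0.002, -0.025], [0.002, 1.0, 0.001], [0.025, 0.001, -1.0]]
force: [-0.7, -0.1, 5.2]
opening: 0.713
```

Gripped (0.713 × 87 = 62 mm). Lifting.

```bash
python3 -m inch '[[40,0,0,0,0],[40,0,0,-15,0],[40,-1,0,-45,0],[40,-2,0,-85,0],[40,-3,0,-120,0],[40,-4,0,-145,0],[40,-4,0,-150,0],[40,-4,0,-150,0]]'; python3 -m inch '[[40,0,0,0,0],[40,0,0,0,0],[40,0,0,0,0]]'
python3 - <<'E'
from h import *
s=bot.read_state(); print(s["position"],s["tcp_rot"][:,2])
for n,(u0,u1,v0,v1) in(("side",(200,300,40,170)),):
    p,d=vision.capture(n); X=cloud(n,p,d)[v0:v1,u0:u1].reshape(-1,3)
    X=X[(abs(X[:,0]-.56)<.06)&(abs(X[:,1]-.29)<.045)]
    for a,b in((.13,.155),(.155,.175),(.175,.195),(.195,.215),(.215,.24)):
        Y=X[(X[:,2]>a)&(X[:,2]<b)]
        if len(Y)>5: print(n,len(Y),((np.percentile(Y,2,0)+np.percentile(Y,98,0))/2).round(4),np.ptp(Y,axis=0).round(3))
    Z=X[X[:,2]>.06]; print("lowest",np.percentile(Z[:,2],[1,3,5]))
    cv2.imwrite("pics/e2.png",cv2.resize(np.ascontiguousarray(p[20:180,180:340,::-1]),None,fx=3.5,fy=3.5))
E
```

```text
time_s: 22.3
position: [0.5694, 0.2907, 0.2119]
tcp_rot: [[-1.0, 0.002, -0.024], [0.002, 1.0, 0.001], [0.024, 0.001, -1.0]]
force: [0.6, 0.2, -2.1]
opening: 0.71
time_s: 22.6
position: [0.5685, 0.2905, 0.2101]
tcp_rot: [[-1.0, 0.002, -0.027], [0.002, 1.0, 0.001], [0.027, 0.001, -1.0]]
force: [0.6, -0.0, -0.5]
opening: 0.711
[0.56848385 0.29047145 0.21014015] [-2.73655570e-02  5.56127667e-04 -9.99625338e-01]
side 45 [0.5623 0.2757 0.1511] [0.056 0.045 0.008]
side 165 [0.5612 0.2782 0.1651] [0.057 0.046 0.02 ]
side 178 [0.5619 0.2775 0.1853] [0.063 0.056 0.019]
side 152 [0.5631 0.2737 0.205 ] [0.061 0.052 0.02 ]
side 312 [0.5602 0.2846 0.2274] [0.06  0.075 0.025]
lowest [0.15149477 0.15548175 0.15888034]
```

View pics/e2.png

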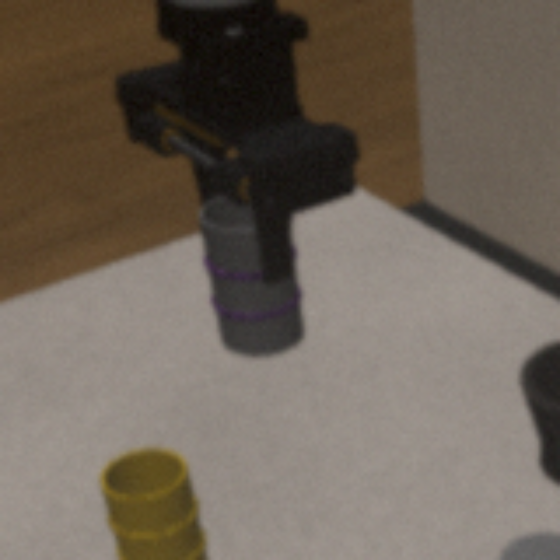

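The cup is held upright with its underside at about z 0.149. I carry it towards (0.593, −0.044).

```bash
python3 -m inch '[[40,-2,-20,0,0],[40,-5,-55,0,0],[40,-8,-95,0,0],[40,-11,-135,0,0],[40,-14,-170,0,0],[40,-15,-190,0,0],[40,-15,-195,0,0],[40,-15,-195,0,0]]'; python3 -m inch '[[40,-2,-15,0,0],[40,-4,-45,0,0],[40,-6,-80,0,0],[40,-8,-110,0,0],[40,-9,-130,0,0],[40,-9,-138,0,0],[40,-9,-140,0,0],[40,-9,-140,0,0]]'; python3 -m inch '[[40,0,0,0,0],[40,0,0,0,0]]'
```

```text
time_s: 23.45
position: [0.5833, 0.0952, 0.2095]
tcp_rot: [[-1.0, 0.003, -0.027], [0.003, 1.0, 0.001], [0.027, 0.001, -1.0]]
force: [-0.1, 0.7, -1.6]
opening: 0.711
time_s: 24.25
position: [0.5917, -0.044, 0.209]
tcp_rot: [[-1.0, 0.003, -0.028], [0.003, 1.0, 0.002], [0.028, 0.002, -1.0]]
force: [0.1, 0.2, -1.5]
opening: 0.712
time_s: 24.45
position: [0.5916, -0.0427, 0.209]
tcp_rot: [[-1.0, 0.001, -0.028], [0.001, 1.0, 0.002], [0.028, 0.002, -1.0]]
force: [-0.2, 0.3, -1.9]
opening: 0.713
```

```bash
python3 -m inch '[[40,-1,-1,8,0],[40,-2,-2,18,0],[40,-2,-2,27,0],[40,-2,-2,31,0],[40,-2,-2,32,0],[40,-2,-2,32,0],[40,-2,-2,32,0]]'
python3 - <<'E'
from h import *
s=bot.read_state(); print(s["position"],s["tcp_rot"][:,2])
p,d=vision.capture("side"); a=cv2.resize(np.ascontiguousarray(p[110:260,280:410,::-1]),None,fx=3.5,fy=3.5)
np.savez("pics/f.npz",p=p,d=d)
C=cloud("side",p,d)[110:260,280:410].reshape(-1,3); X=C[(abs(C[:,0]-.59)<.08)&(abs(C[:,1]+.045)<.1)]
for lo,hi in((.045,.065),(.075,.095),(.12,.135),(.135,.15)):
    Y=X[(X[:,2]>lo)&(X[:,2]<hi)]; print(lo,len(Y),np.percentile(Y,[2,98],axis=0).round(4).tolist())
p,d=vision.capture("top"); b=cv2.resize(np.ascontiguousarray(p[150:225,300:400,::-1]),(340,525)) 
cv2.imwrite("pics/f1.png",np.hstack([a,b]))
E
```

```text
time_s: 25.15
position: [0.5929, -0.0448, 0.1772]
tcp_rot: [[-1.0, 0.001, -0.028], [0.001, 1.0, 0.002], [0.028, 0.002, -1.0]]
force: [0.3, 0.1, -0.7]
opening: 0.711
[ 0.59293533 -0.04476128  0.17717883] [-0.02752523  0.00208049 -0.99961894]
0.045 302 [[0.5537, -0.1079, 0.0456], [0.6077, -0.0031, 0.0644]]
0.075 333 [[0.5539, -0.1082, 0.0754], [0.6079, -0.0007, 0.0945]]
0.12 144 [[0.5602, -0.075, 0.1203], [0.6051, -0.0279, 0.1346]]
0.135 134 [[0.5591, -0.0755, 0.1353], [0.6119, -0.0275, 0.1498]]
```

View pics/f1.png

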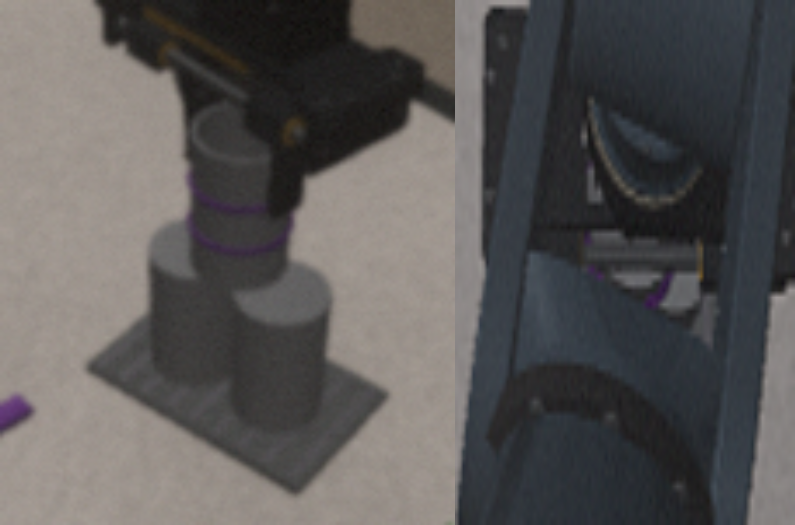

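The cup sits centred above the two beakers: x edge 0.5595 + 0.031 = 0.5905 against a pair middle of 0.590, and y −0.0443 against −0.0443, all in the same view. I lower it gently.

```bash
python3 -m inch '[[40,0,0,2,0],[40,0,0,4,0],[40,0,0,5,0],[40,0,0,6,0],[40,0,0,6,0],[40,0,0,6,0]]'
```

```text
time_s: 25.85
position: [0.5928, -0.0447, 0.1713]
tcp_rot: [[-1.0, 0.001, -0.027], [0.001, 1.0, 0.002], [0.027, 0.002, -1.0]]
force: [-0.1, -0.7, -1.5]
opening: 0.718
```

```bash
python3 -m inch '[[40,0,0,0.5,0],[40,0,0,1,0],[40,0,0,1,0],[40,0,0,1,0]]'
```

```text
time_s: 26.25
position: [0.5927, -0.0447, 0.1703]
tcp_rot: [[-1.0, 0.001, -0.027], [0.001, 1.0, 0.002], [0.027, 0.002, -1.0]]
force: [0.7, 1.6, -0.6]
opening: 0.714
```

```bash
python3 -m inch '[[40,0,0,0.5,0],[40,0,0,1,0],[40,0,0,1,0],[40,0,0,1,0]]'
```

```text
time_s: 26.65
position: [0.5928, -0.0447, 0.1694]
tcp_rot: [[-1.0, 0.001, -0.027], [0.001, 1.0, 0.002], [0.027, 0.002, -1.0]]
force: [-0.1, -0.6, -0.4]
opening: 0.71
```

```bash
python3 -m inch '[[40,0,0,0.5,0],[40,0,0,1,0],[40,0,0,1,0],[40,0,0,1,0]]'
```

```text
time_s: 27.05
position: [0.5929, -0.0447, 0.1693]
tcp_rot: [[-1.0, 0.001, -0.026], [0.001, 1.0, 0.002], [0.026, 0.002, -1.0]]
force: [-1.4, 0.3, 5.1]
opening: 0.713
```

Contact at exactly the predicted height (0.1693, about 6 N). I release and withdraw.

```bash
python3 -m inch '[[64,0,0,0,0],[66,0,0,0,0],[70,0,0,0,0],[78,0,0,0,0],[86,0,0,0,0],[86,0,0,0,0],[86,0,0,0,0]]'; python3 -m inch '[[86,0,0,0,0],[86,0,0,-10,0],[86,0,0,-35,0],[86,0,0,-70,0],[86,0,0,-105,0],[86,0,0,-130,0],[86,0,0,-140,0],[86,0,0,-140,0]]'; python3 -m inch '[[86,20,20,0,0],[86,50,50,0,0],[86,80,80,0,0],[86,110,115,0,0],[86,130,150,0,0],[86,145,185,0,0],[86,150,205,0,0],[86,150,205,0,0]]'
python3 - <<'E'
from h import *
o=[]
for n,(u0,u1,v0,v1),bk in(("side",(200,480,100,320),(300,400,100,255)),("top",(190,480,80,310),(300,395,130,220))):
    p,d=vision.capture(n); o.append(cv2.resize(np.ascontiguousarray(p[v0:v1,u0:u1,::-1]),(400,320)))
    C=cloud(n,p,d)[bk[2]:bk[3],bk[0]:bk[1]].reshape(-1,3); X=C[(abs(C[:,0]-.59)<.08)&(abs(C[:,1]+.045)<.1)]
    for lo,hi in((.045,.095),(.102,.112),(.115,.15),(.15,.19),(.198,.215)):
        Y=X[(X[:,2]>lo)&(X[:,2]<hi)]
        if len(Y)>9: print(n,lo,len(Y),np.percentile(Y,[2,98],axis=0).round(4).tolist())
cv2.imwrite("pics/z.png",np.hstack(o))
E
```

```text
time_s: 27.75
position: [0.593, -0.0447, 0.1693]
tcp_rot: [[-1.0, 0.001, -0.026], [0.001, 1.0, 0.002], [0.026, 0.002, -1.0]]
force: [-0.1, -0.6, -0.2]
opening: 0.978
time_s: 28.55
position: [0.5974, -0.0451, 0.3112]
tcp_rot: [[-1.0, 0.001, -0.023], [0.001, 1.0, 0.001], [0.023, 0.001, -1.0]]
force: [-0.1, 0.4, -0.7]
opening: 0.99
time_s: 29.35
position: [0.4453, 0.162, 0.3132]
tcp_rot: [[-1.0, -0.003, -0.026], [-0.003, 1.0, 0.001], [0.026, 0.001, -1.0]]
force: [0.3, -0.8, -0.9]
opening: 0.987
side 0.045 782 [[0.5538, -0.1081, 0.0461], [0.6079, -0.0004, 0.0941]]
side 0.102 551 [[0.5553, -0.1066, 0.1027], [0.6238, 0.0164, 0.1106]]
side 0.115 343 [[0.5597, -0.0759, 0.1159], [0.6061, -0.0268, 0.1491]]
side 0.15 594 [[0.5597, -0.0751, 0.1512], [0.6191, -0.0164, 0.1896]]
side 0.198 287 [[0.5603, -0.0748, 0.1983], [0.6198, -0.0156, 0.2092]]
top 0.045 75 [[0.5561, -0.0986, 0.0462], [0.5783, 0.017, 0.0933]]
top 0.102 691 [[0.5587, -0.1053, 0.1043], [0.6222, 0.0156, 0.1118]]
top 0.115 145 [[0.5619, -0.0737, 0.1151], [0.6211, -0.0145, 0.1491]]
top 0.15 160 [[0.561, -0.0758, 0.152], [0.6211, -0.0138, 0.1872]]
top 0.198 151 [[0.5632, -0.0756, 0.1991], [0.6221, -0.0172, 0.2114]]
```

View pics/z.png

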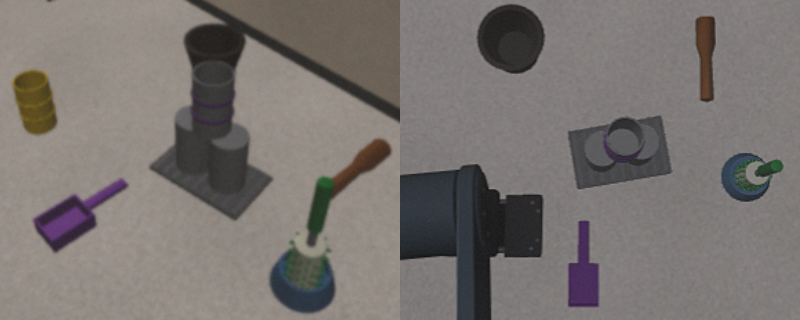

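The cup stands upright at (213,95) on both beakers, with its rim at 0.208 and its centre about (0.590, −0.045) in the side view against a pair middle of (0.590, −0.044). The brush stands in its dish and nothing else has moved. Handing in.

```bash
python3 -m inch '[[86,0,0,0,0],[86,0,0,0,0],[86,0,0,0,0]]'; python3 -c "
from rig import bot
print(bot.hand_in())"
```

```text
time_s: 29.75
position: [0.4473, 0.159, 0.3132]
tcp_rot: [[-1.0, 0.001, -0.025], [0.001, 1.0, -0.0], [0.025, -0.0, -1.0]]
force: [-0.2, -0.6, 0.6]
opening: 0.988
the job is handed in; nothing more can be done
None
```

The job is done and handed in at about 30 s, with the gripper clear of everything; the hand-in gives no verdict.

- **Scrubbing:** I took the brush out of its dish and pressed it to the cup's floor three times, feeling 5 to 9 N each time. In between I drew it up about 70 mm; I measured this for the second rise only, and the first was the same command without a reading at the top.
- **Brush:** It stands upright in its dish again, with its top at about 0.207 m.
- **Cup:** I set it mouth up on the two beakers with about 6 N. The last pictures show it upright on both, within about 1 mm of the middle of the pair, with its rim at about 0.208 m.
- **Other things:** The mortar, pestle, scoop and yellow cup look unmoved. I measured the beakers again and they are where they were.

Two things disagreed slightly. The two cameras differ by 2 to 4 mm in x, so I worked from differences within one view. The tool also drifted to about 1.5° of tilt, and I saw no effect on how the brush or cup stand.

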